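# Close the packing clamp on the cake box

### The arm

A 6-joint arm with a two-finger parallel gripper is mounted at the origin on a cart in front of the work surface, level with it; the furniture and walls round the work are solid. World frame = base frame: x ahead of the robot, y to its left, z up, the work surface at z = 0. Lengths are in m, angles in rad, forces in N, time in s.
With the tool pointing down it reaches from about 0.35 to 0.775 m from the base axis. Payload 5.5 kg.
Tool frame: the origin (TCP) lies between the finger pads; the fingertips stand env.nose_length ahead of it and the grasp point (between the pads) lies 8 mm behind it (env.nose_length is the distance from the TCP to the fingertips, in m); z points along the fingers, y is the direction in which the jaws open and shut (so a half turn about z gives the same grasp; the last joint's range is limited). The gripper opens to 85 mm and grips with 20 to 120 N. Pads are 22 mm wide; open, the fingers measure 114 mm over their backs; the gripper's body (76 mm by 85 mm) begins 54 mm behind the grasp point. The pads swing forward as they close: fully open they stand 13 mm farther back than shut.
Start: joints at [1.108, 0.313, 0.046, 1.304, 0, 1.431], TCP at [0.182, 0.545, 0.242] pointing down, gripper open.
Joint ranges: [-2.76, 2.76], [-0.86, 1.69], [-1.03, 1.26], [-2.2, 2.34], [-1.47, 1.5], [-3.14, 3.14]. Speed limits (rad/s): [2.57, 2.57, 3.14, 3.14, 3.14, 3.14].

### API

Orientations are given as a unit quaternion [w, x, y, z].
In Python, from workcell import env gives the robot as it stands. The module is installed in compiled form; this text tells all that it offers.
- The arm moves only by the shell command python3 -m creep 'ROWS' [FORCE]. ROWS is a JSON object of lists of equal length, an entry for each row: "hand": the finger opening in mm, from 0 to 85.4; "delta_pos": the shift along the tool's x, y, z scaled (see below), a list of three; "turn": the turn about the tool's z scaled (see below). In form: {"hand": [hand, ...], "delta_pos": [[dx, dy, dz], ...], "turn": [turn, ...]}. A call has exactly 5 rows; each row shifts and turns the commanded pose from where the row before left it, along the tool's axes as they then stand; what a row does not reach is not made up. The controller multiplies each number of a shift by 0.8 m and each number of a turn by 5 degrees. A row lasts 1/12 s, in which the tool goes at most 41.7 mm and 7.16 degrees, less where a joint would pass 70% of its speed; a pose out of reach is approached as far as the arm can. A call with a number of a shift or a turn outside -1 to 1 is refused whole. A call with a gripper value outside its range is refused whole. The fingers move at their own pace and stop on an object; FORCE is the grip in N (left out, the last holds). Time passes only in rows, so rows that do not move let the fingers close, or fill a call up. It gives the time, the measured TCP pose, the force and the opening at its end, in the units of the state.
- env.get_state(): the state, without advancing time (a new reading comes with each control period).
- env.read_camera(name): name is "scene" or "top" or "wrist"; returns a dict with "pixels" (420x560x3 uint8, red, green, blue), "depth" (420x560 float32, m along the optical axis (not along the pixel's ray), 0 where there is no reading), "fx", "fy", "cx", "cy" (pixels), "D" ([k1, k2, p1, p2, k3] as OpenCV has them; the pictures are not rectified), "origin" and "orientation" of the camera in the world. Camera axes: x right, y down, z forward; pixel columns grow to the right and rows downward; lengths in m; the calibration is good to about 2 mm. A picture is of the moment at which its call begins.
- env.hand_in(): hands the job in, once; it reports no verdict.
Trained networks look in the newest picture that a camera, given by its name, has taken for a name from the list of things; names that differ only in an ending like _2 or _b are one class to them, and where a whole thing is asked for, a point or a joint stands for the part that bears it (a point fixed in the world has none). Each returns a list of dicts, best first, with "score" (0 to 1); they miss things now and then, are a little off and sometimes report something else, mostly with a low value. They report only what shows in the picture. A call takes as long as a camera call. They do not tell look-alikes from the thing itself.
- env.find_in(camera, target): "location" ([row, column] in pixels, amid what is visible of it).
- env.pinpoint(camera, target): "location" ([row, column] in pixels: a listed point, or the origin of a listed thing).
The state is a dict: "clock": time; "joint_pos": joint angles; "qvel": joint speeds; "tau": joint torques, N m; "tcp_pos": TCP position; "orientation": TCP orientation; "wrist_force": force on the tool from outside, world axes, zero at the start; "ft_torque": the same for the moment, N m; "finger_gap": finger opening in m.
Only numpy, scipy, OpenCV 4.12 (cv2) and the standard library are available. Lean on these libraries where they do the work, as an engineer would, in place of code of your own. Each camera call takes 0.05 s, during which the arm holds its last target.

### The job

Two box clamps stand on the packing table and one of them holds a freshly glued cake box. On that clamp, squeeze the two red release levers together, slide the jaw up against the box, and let the levers go; then tighten it by pressing the crank at the clamp's near end down as far as it goes, and leave it so.

Things in the scene. Friction and masses are not known exactly. Their poses are not given: they have to be found in the camera images.
- cake_box: closed cake box: kraft cardboard, cream lid, round orange seal on top; 90 (along the clamp) x 100 x 60 mm high, 0.25 kg, loose on its clamp's bed (30 mm above the table), 1 to 4 mm short of the fixed far jaw; slides at 1 to 2.5 N. Origin: centre of its underside. The other, identical clamp is empty and not listed
- jaw: near, sliding blue jaw of the clamp with the box. Origin: pinch point of its upright handle, midway between two red levers, 88 mm above the table; x points level along the clamp to the box, y left, z up. It slides along x only (105 mm; about 1 N when unlocked). Pad face 60 mm ahead of the origin, 45 to 90 mm short of the box at the start; a jaw plate as high as the origin begins 32 mm ahead of it
- lever_left (a joint): left (+y) release lever of the jaw's handle, red, hinged low. Free, its outer face is at y = +26 mm from the jaw's origin (handle 52 mm wide, 33 when squeezed together); 30 mm long in x, from 39 mm below to 24 mm above that origin. Rad: 0 free to 0.2 squeezed to its stop; springs back; 4 to 6 N at the origin's height. The jaw is unlocked when both levers are past 0.05
- lever_right (a joint): right (-y) release lever of the jaw's handle, red, hinged low. Free, its outer face is at y = -26 mm from the jaw's origin (handle 52 mm wide, 33 when squeezed together); 30 mm long in x, from 39 mm below to 24 mm above that origin. Rad: 0 free to 0.2 squeezed to its stop; springs back; 4 to 6 N at the origin's height. With both free the jaw is locked (slips only at 7 to 12 N)
- crank (a joint): screw crank, rad: 0 at the start (arm up and to the right at 35 degrees) to 1.22 at its stop (down right). Axis along the jaw's x, 18 mm below its origin; arm 55 mm. 3 to 7 N straight down on the peg turns it; it stays where left. Pushes the soft pad (2.5 N a mm) out 10 mm a rad; once the box is tight the locked jaw slips back, so the crank can always go right down
- peg (a point): middle of the crank's round black peg (22 mm thick, 38 mm long along the jaw's x), which the crank carries 63 mm behind (-x of) the jaw's origin. From that origin: y = -45, z = +13 mm at the start; y = -55, z = -18 when level; y = -45, z = -49 mm with the crank right down. Free from above
Mind the look-alikes: they are no part of the job. Several things have the shape of the cake_box; the one meant has the colours described above.

How it is judged:
On the way, in this order (a step that is already met when the one before it is completed fails the run):
1. both release levers of the loaded clamp are squeezed (value of joint each of lever_left, lever_right above 0.05 rad), for 0.2 s.
2. the jaw's pad stands within 6 mm of the box and the levers are let go (x of cake_box in the frame of jaw below 0.111 m and value of joint each of lever_left, lever_right below 0.03 rad), for 0.2 s.
At the end, for the whole second after the job is handed in: the crank of the loaded clamp is turned down at least 0.9 rad, both its levers are free, and its jaw presses the upright, resting cake box with more than 4 N (value of joint crank above 0.9 rad and contact force between cake_box and jaw above 4 N and angle between cake_box's own z axis and vertical below 0.1 rad and linear speed of cake_box below 0.02 m/s and value of joint each of lever_left, lever_right below 0.03 rad); the robot touches nothing.
It fails at once if the cake box is tipped by more than 20 degrees (angle between cake_box's own z axis and vertical above 0.35 rad).
It also fails if it takes over 48 s, if anything falls off the work surface, if the arm or the gripper's body presses on something with over 40 N, if the wrist force passes 120 N, or if a joint passes its speed limit or range.

## Working session

There is one attempt and no reset: what is moved stays moved. The work goes in short steps, Python scripts to look and compute and a shell command to move; the robot and the scene stay as the last step left them, time stands still between calls to the robot, and variables do not carry over. Pictures are saved under pics/ and viewed, and the job is handed in when it is done.

```bash
mkdir -p pics; cat > h.py <<'E'
import numpy as np,cv2
from workcell import env
from scipy.spatial.transform import Rotation as R
def rot(q): return R.from_quat([q[1],q[2],q[3],q[0]]).as_matrix()
def ray(c,px):
    K=np.array([[c['fx'],0,c['cx']],[0,c['fy'],c['cy']],[0,0,1]])
    u=cv2.undistortPoints(np.array([[[px[1],px[0]]]],float),K,np.array(c['D'],float))[0,0]
    return np.array([u[0],u[1],1.])
def world(c,px,d=None,z=None):
    r=rot(c['orientation'])@ray(c,px);o=np.array(c['origin'])
    if z is not None: d=(z-o[2])/r[2]
    elif d is None: d=float(c['depth'][int(px[0]),int(px[1])])
    return o+r*d
def proj(c,p):
    K=np.array([[c['fx'],0,c['cx']],[0,c['fy'],c['cy']],[0,0,1]])
    M=rot(c['orientation']).T;t=-M@np.array(c['origin'])
    return cv2.projectPoints(np.array(p,float).reshape(-1,1,3),cv2.Rodrigues(M)[0],t,K,np.array(c['D'],float))[0].reshape(-1,2)
def save(c,n): cv2.imwrite('pics/'+n,c['pixels'][:,:,::-1])
E
python3 - <<'E'
from h import *
print(env.nose_length,env.get_state())
for n in['top','scene']:
    c=env.read_camera(n);save(c,n+'0.png');print(n,c['origin'],c['fx'])
    for t in['cake_box','jaw','peg','lever_left','lever_right']:
        for f in(env.pinpoint,):
            for r in f(n,t)[:4]: print(t,np.round(r['location'],1),round(r['score'],2),np.round(world(c,r['location']),3))
E
```

```text
0.011 {'clock': 0.0, 'joint_pos': array([1.10836210e+00, 3.14014264e-01, 4.49797936e-02, 1.30358349e+00,
       1.14876931e-05, 1.43118330e+00]), 'qvel': array([-0.00010214,  0.00063648,  0.00120349, -0.00139129,  0.00083702,
        0.00051272]), 'tau': array([ 1.58084320e-03, -4.80624318e+01,  2.98530918e+01,  1.91488751e-02,
        2.43083036e-05,  1.61096096e-06]), 'tcp_pos': array([0.18221027, 0.54485688, 0.24140129]), 'orientation': array([-2.75541129e-04,  1.60710569e-01,  9.87001157e-01, -8.68158299e-04]), 'wrist_force': array([ 0.37014374, -0.64374429,  0.17535633]), 'ft_torque': array([ 0.01084355,  0.03989466, -0.04875257]), 'finger_gap': 0.08529527018502146}
top [ 0.37282835 -0.04128074  1.03934914] 468.37892335992433
cake_box [158.7 178.1] 0.62 [0.651 0.175 0.089]
cake_box [149.7 255.3] 0.62 [0.683 0.015 0.061]
cake_box [229.3 155.7] 0.17 [0.506 0.223 0.048]
jaw [231.8 152.3] 0.77 [0.501 0.231 0.043]
peg [266.1 172.7] 0.78 [0.425 0.168 0.11 ]Traceback (most recent call last):
  File "<stdin>", line 7, in <module>
ValueError: it knows: cake_box, jaw, peg
```

```bash
python3 - <<'E'
from h import *
for n in['scene','top']:
    c=env.read_camera(n);save(c,n+'1.png')
    np.savez(n+'.npz',**c)
    for t in['cake_box','jaw','peg']:
            for r in env.pinpoint(n,t)[:4]: print(n,t,np.round(r['location'],1),round(r['score'],2),np.round(world(c,r['location']),3))
E
```

```text
scene cake_box [215.3 212.6] 0.8 [0.664 0.052 0.06 ]
scene cake_box [271.5 163.7] 0.57 [0.624 0.218 0.078]
scene jaw [307.2 219.2] 0.98 [0.498 0.212 0.076]
scene peg [306.3 269.1] 0.95 [0.418 0.181 0.112]
top cake_box [160.5 174.9] 0.91 [0.646 0.181 0.091]
top cake_box [148.5 255. ] 0.64 [0.686 0.016 0.059]
top peg [268.5 172.4] 0.84 [0.42  0.169 0.109]
```

View pics/top0.png

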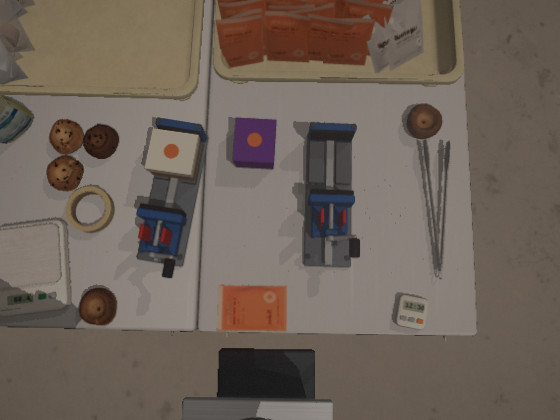

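View pics/scene1.png

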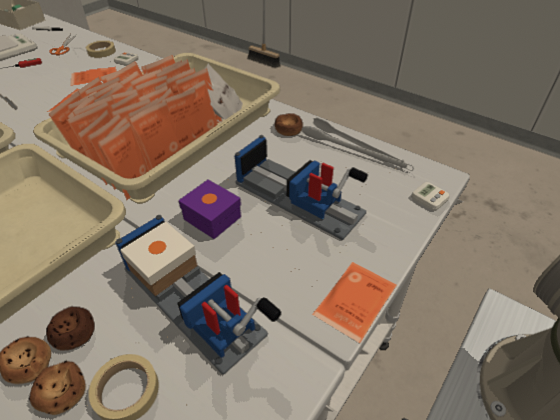

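Candidates for the cake box in the top picture are the cream-lidded one at (153,173), standing on the left clamp, and the purple one at (143,255), standing loose on the table. The cream lid with kraft sides and orange seal fits the description, so the loaded clamp is the left one: handle at about (233,158), peg at about (268,169). The right clamp, around (215,330), is empty. I'll confirm with an enlarged crop and fit the geometry.

```bash
python3 - <<'E'
from h import *
c=dict(np.load('top.npz'))
im=c['pixels'][105:290,120:220,::-1]
d=c['depth'][105:290,120:220]
a=cv2.resize(im,None,fx=3.2,fy=3.2,interpolation=cv2.INTER_CUBIC)
s=dict(np.load('scene.npz'));b=cv2.resize(s['pixels'][210:370,110:290,::-1],None,fx=2.6,fy=3.7,interpolation=cv2.INTER_CUBIC)
cv2.imwrite('pics/crop.png',np.hstack([a,b[:592]])if b.shape[0]==a.shape[0] else np.hstack([a,cv2.resize(b,(470,a.shape[0]))]))
# cloud
def cloud(c):
    h,w=c['depth'].shape
    K=np.array([[c['fx'],0,c['cx']],[0,c['fy'],c['cy']],[0,0,1]])
    v,u=np.mgrid[:h,:w]
    q=cv2.undistortPoints(np.stack([u,v],-1).reshape(-1,1,2).astype(float),K,c['D'])[:,0]
    P=np.c_[q,np.ones(len(q))]*c['depth'].reshape(-1,1)
    return P@rot(c['orientation']).T+c['origin']
hsv=None
for n,c in(('top',c),('scene',s)):
    P=cloud(c);px=c['pixels'].reshape(-1,3).astype(int)
    hs=cv2.cvtColor(c['pixels'],cv2.COLOR_RGB2HSV).reshape(-1,3).astype(int)
    ok=(c['depth'].reshape(-1)>0)&(P[:,1]>.1)&(P[:,1]<.3)&(P[:,0]>.35)&(P[:,0]<.8)
    lid=ok&(P[:,2]>.083)&(P[:,2]<.1)&(px.min(1)>110)
    if lid.sum()>20: print(n,'lid',lid.sum(),cv2.minAreaRect(P[lid,:2].astype(np.float32)*1000),np.median(P[lid],0))
    red=ok&(hs[:,1]>150)&((hs[:,0]<6)|(hs[:,0]>172))&(P[:,0]<.56)&(P[:,2]>.05)
    p=P[red];print(n,'red',len(p),p.min(0),p.max(0))
    top=p[p[:,2]>.095]
    if len(top)>5:
        _,lab,cen=cv2.kmeans(top.astype(np.float32),2,None,(3,50,1e-5),5,0);print(cen,np.bincount(lab[:,0]))
    blue=ok&(hs[:,0]>100)&(hs[:,0]<125)&(hs[:,1]>140)&(P[:,2]>.07)
    for nm,m in(('jawplate',blue&(P[:,0]<.58)),('far',blue&(P[:,0]>.62))):
        p=P[m]; 
        if len(p)>10: print(n,nm,len(p),cv2.minAreaRect(p[:,:2].astype(np.float32)*1000),p[:,2].max())
    blk=ok&(px.max(1)<45)&(P[:,2]>.08)&(P[:,0]<.46)
    p=P[blk]
    if len(p)>5: print(n,'peg',len(p),cv2.minAreaRect(p[:,:2].astype(np.float32)*1000),np.median(p,0),p[:,2].max())
E
```

```text
top lid 1638 ((666.992431640625, 190.4984588623047), (98.47370910644531, 87.95249938964844), 82.99050903320312) [0.6660256  0.18983165 0.08964412]
top red 274 [0.47206688 0.18470341 0.05660302] [0.50575189 0.23919218 0.11633754]
[[0.48613334 0.18949185 0.10862185]
 [0.49318585 0.23378141 0.10732531]] [79 80]
top jawplate 89 ((515.1075439453125, 224.90921020507812), (75.41365051269531, 83.18423461914062), 50.124603271484375) 0.09346006946820007
top peg 179 ((421.9993591308594, 177.30194091796875), (19.62972068786621, 35.96229553222656), 81.9046630859375) [0.42267949 0.17621215 0.11050613] 0.11616264383382868
scene lid 2140 ((614.0170288085938, 181.33255004882812), (417.19305419921875, 141.6509552001953), 13.904071807861328) [0.66575307 0.1989278  0.09001794]
scene red 590 [0.4702613  0.17681708 0.05163909] [0.52246465 0.24377542 0.11498567]
[[0.48947302 0.23986773 0.10775373]
 [0.48375195 0.19579229 0.10729645]] [140 134]
scene jawplate 886 ((486.4841613769531, 221.7894744873047), (93.28246307373047, 115.60054016113281), 76.50161743164062) 0.10416963474852137
scene far 296 ((724.7728271484375, 183.77069091796875), (95.5246353149414, 16.28472137451172), 82.61348724365234) 0.09282597556145478
scene peg 304 ((419.27813720703125, 182.18911743164062), (17.70854377746582, 37.581180572509766), 82.84358978271484) [0.41728741 0.18432509 0.11043911] 0.11484594013549165
```

View pics/crop.png

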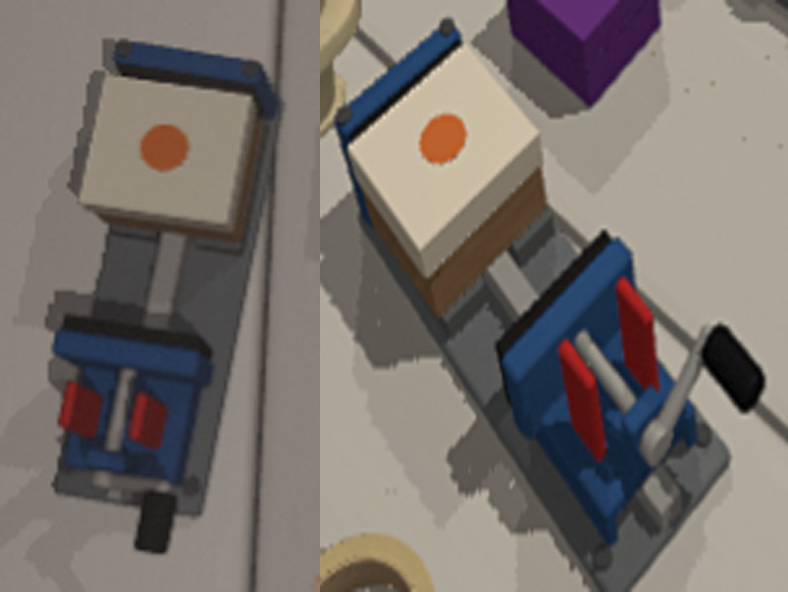

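The crop confirms it: the left clamp carries the cream and kraft box with the orange seal. Its handle sits near world (0.489, 0.215), with the clamp at a yaw of about -7.5°. I'll travel over it now.

```bash
python3 -m creep '{"hand":[85,85,85,85,85],"delta_pos":[[-0.045,-0.0245,0],[-0.045,-0.0245,0],[-0.045,-0.0245,0],[-0.045,-0.0245,0],[-0.045,-0.0245,0]],"turn":[0,0,0,0,0]}' 30
python3 -m creep '{"hand":[85,85,85,85,85],"delta_pos":[[-0.045,-0.0245,0],[-0.045,-0.0245,0],[-0.045,-0.0245,0],[-0.045,-0.0245,0],[0,0,0]],"turn":[0,0,0,0,0]}'
python3 -m creep '{"hand":[85,85,85,85,85],"delta_pos":[[0,0,0],[0,0,0],[0,0,0],[0,0,0],[0,0,0]],"turn":[-0.8,-0.8,-0.6,0,0]}'
python3 - <<'E'
from h import *
s=env.get_state();c=env.read_camera('wrist');save(c,'w0.png');np.savez('w0.npz',**c)
print(s['tcp_pos'],rot(s['orientation']).round(3),s['wrist_force'],c['origin'])
for t in['cake_box','jaw','peg']:
    for r in env.pinpoint('wrist',t)[:3]: print(t,np.round(r['location'],1),round(r['score'],2),np.round(world(c,r['location']),3))
E
```

```text
clock: 1.02
tcp_pos: [0.3228, 0.394, 0.2425]
orientation: [0.0, 0.16, 0.987, 0.0]
wrist_force: [1.6, 0.6, 0.2]
finger_gap: 0.0851
clock: 1.43
tcp_pos: [0.4385, 0.2706, 0.2423]
orientation: [0.002, 0.165, 0.986, -0.0]
wrist_force: [-0.0, 1.0, 0.1]
finger_gap: 0.0853
clock: 1.85
tcp_pos: [0.4335, 0.2755, 0.2424]
orientation: [0.0, 0.066, 0.998, 0.0]
wrist_force: [-0.2, -0.1, 0.5]
finger_gap: 0.085
[0.43352751 0.27547925 0.24235848] [[-0.991  0.132  0.   ]
 [ 0.132  0.991  0.   ]
 [-0.     0.    -1.   ]] [-0.23302986 -0.07404163  0.52741018] [0.35733698 0.28633963 0.37322377]
cake_box [369.6 237. ] 0.95 [0.624 0.206 0.076]
jaw [260.1 222.8] 0.95 [0.495 0.214 0.073]
peg [199.  163.5] 0.76 [0.357 0.286 0.373]
peg [261.4 221.1] 0.22 [0.496 0.212 0.073]
```

View pics/w0.png

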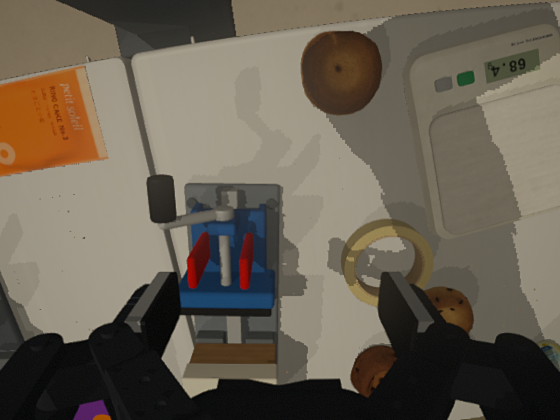

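The wrist picture shows the handle, with its red levers at (260,199) and (260,246), and the peg at (198,161). Next I'll refine the jaw pose using colour and the pinpoint rays.

```bash
python3 - <<'E'
from h import *
c=dict(np.load('w0.npz'))
print('jaw',world(c,(260.1,222.8),z=.088),'peg',world(c,(199,163.5),z=.101))
t=dict(np.load('top.npz'));print('peg top',world(t,(267.3,172.5),z=.101))
s=dict(np.load('scene.npz'));print('scene',world(s,(307.2,219.2),z=.088),world(s,(306.3,269.1),z=.101))
# overlay model
yaw=np.radians(-7.5);o=np.array([.490,.214,.088])
X=np.array([np.cos(yaw),np.sin(yaw),0]);Y=np.array([-X[1],X[0],0]);Z=np.array([0,0,1.])
im=cv2.resize(c['pixels'][150:400,120:320,::-1],None,fx=2.4,fy=2.4)
pts=[]
for y in(-26,26):
  for x in(-15,15):
    pts.append((x,y,24)); 
pts+=[(0,0,0),(-44,-45,13+11),(-82,-45,24),(-44,-45,13),(-82,-45,13)]
for p in proj(c,[o+(X*a+Y*b+Z*d)/1000 for a,b,d in pts]):
    cv2.circle(im,(int((p[0]-120)*2.4),int((p[1]-150)*2.4)),3,(0,255,0),-1)
cv2.imwrite('pics/ov.png',im)
# side edges of bed at z=.03: yaw
hs=cv2.cvtColor(c['pixels'],cv2.COLOR_RGB2HSV).astype(int)
red=((hs[...,1]>150)&((hs[...,0]<6)|(hs[...,0]>172)))
red[:220]=0;red[300:]=0
v,u=np.nonzero(red);
for m in(u<222,u>=222): print(u[m].min(),u[m].max(),v[m].min(),v[m].max())
# kraft bottom/top edge
for z,pp in((.112,((235,209),(235,252))),):
    for p in pp: print(world(c,p,z=z))
# bed right edge (col~280) at z .03
print(world(c,(186,280),z=.03),world(c,(345,278),z=.03),world(c,(186,186),z=.03))
E
```

```text
jaw [0.48834366 0.21775062 0.088     ] peg [0.42200577 0.18236389 0.101     ]
peg top [0.42299679 0.17022957 0.101     ]
scene [0.49139414 0.21753877 0.088     ] [0.42289899 0.17512954 0.101     ]
187 209 233 288
239 252 233 288
[0.45387802 0.21647584 0.112     ]
[0.45837106 0.25098417 0.112     ]
[0.44112537 0.27620303 0.03      ] [0.63393135 0.2485268  0.03      ] [0.4284884  0.18142231 0.03      ]
```

View pics/ov.png

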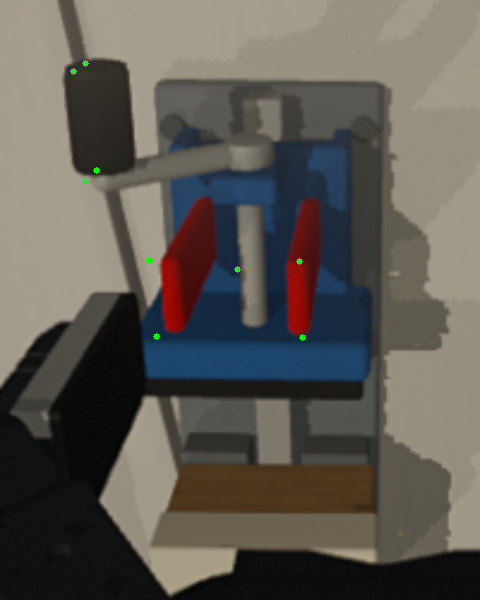

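```bash
python3 -m creep '{"hand":[85,85,85,85,85],"delta_pos":[[-0.039,-0.032,0],[-0.0395,-0.032,0],[0,0,0],[0,0,0.045],[0,0,0.04]],"turn":[0,0,0,0,0]}'
python3 -m creep '{"hand":[85,85,85,85,85],"delta_pos":[[0,0,0],[0,0,0],[0,0,0],[0,0,0],[0,0,0]],"turn":[0,0,0,0,0]}'
python3 - <<'E'
from h import *
s=env.get_state();c=env.read_camera('wrist');save(c,'w1.png')
r=rot(s['orientation']);print(s['tcp_pos'],r.round(3).tolist())
e=np.array([.489,.2165,.080])-s['tcp_pos'];print('units',(r.T@e/.8).round(4))
for t in['jaw','peg']:
    for q in env.pinpoint('wrist',t)[:2]: print(t,np.round(q['location'],1),round(q['score'],2),world(c,q['location'],z=.088 if t=='jaw' else .101))
E
```

```text
clock: 2.47
tcp_pos: [0.4914, 0.2161, 0.175]
orientation: [0.002, 0.067, 0.998, 0.001]
wrist_force: [0.2, 0.5, -1.8]
finger_gap: 0.0851
clock: 2.88
tcp_pos: [0.4906, 0.2169, 0.1765]
orientation: [0.002, 0.065, 0.998, 0.001]
wrist_force: [0.1, -0.2, 0.3]
finger_gap: 0.0849
[0.49058752 0.21693283 0.17648428] [[-0.991, 0.13, 0.004], [0.13, 0.992, 0.001], [-0.003, 0.002, -1.0]]
units [ 0.0023 -0.001   0.1206]
jaw [218.5 276.2] 0.71 [0.48997569 0.21598553 0.088     ]
peg [123.  200.5] 0.93 [0.42169275 0.18087073 0.101     ]
```

View pics/w1.png

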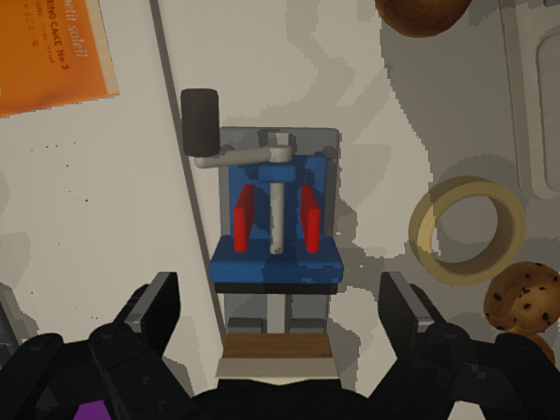

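The handle is centred between the fingers: levers at (220,243) and (220,310), image centre column 277. I'll descend and squeeze.

```bash
python3 -m creep '{"hand":[85,85,85,85,85],"delta_pos":[[0.002,-0.001,0.04],[0,0,0.04],[0,0,0.03],[0,0,0.01],[0,0,0]],"turn":[0,0,0,0,0]}' 30
python3 -m creep '{"hand":[30,30,30,30,30],"delta_pos":[[0,0,0],[0,0,0],[0,0,0],[0,0,0],[0,0,0]],"turn":[0,0,0,0,0]}' 30
python3 -m creep '{"hand":[30,30,30,30,30],"delta_pos":[[0,0,0],[0,0,0],[0,0,0],[0,0,0],[0,0,0]],"turn":[0,0,0,0,0]}' 30
```

```text
clock: 3.45
tcp_pos: [0.486, 0.2153, 0.0765]
orientation: [-0.002, 0.065, 0.998, -0.001]
wrist_force: [-0.5, -0.3, -0.3]
finger_gap: 0.0849
clock: 3.87
tcp_pos: [0.4908, 0.2156, 0.0822]
orientation: [0.004, 0.066, 0.998, 0.0]
wrist_force: [-1.3, -4.4, 14.3]
finger_gap: 0.0374
clock: 4.28
tcp_pos: [0.4908, 0.2156, 0.0822]
orientation: [0.004, 0.066, 0.998, 0.0]
wrist_force: [0.3, -4.3, 13.1]
finger_gap: 0.0371
```

```bash
python3 - <<'E'
from h import *
c=env.read_camera('wrist');save(c,'w2.png')
c=env.read_camera('scene');cv2.imwrite('pics/s2.png',cv2.resize(c['pixels'][150:380,100:320,::-1],None,fx=2.5,fy=2.5))
print(env.get_state()['wrist_force'],env.get_state()['finger_gap'],env.get_state()['ft_torque'])
E
```

```text
[-0.94408584 -4.22878613 13.17159548] 0.037531029364133946 [-0.72531069  0.12191816 -0.08366247]
```

View pics/w2.png

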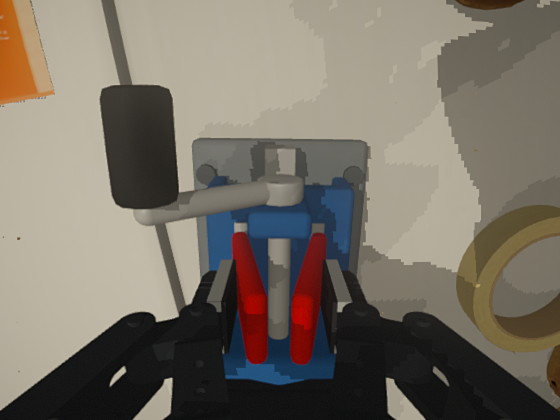

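View pics/s2.png

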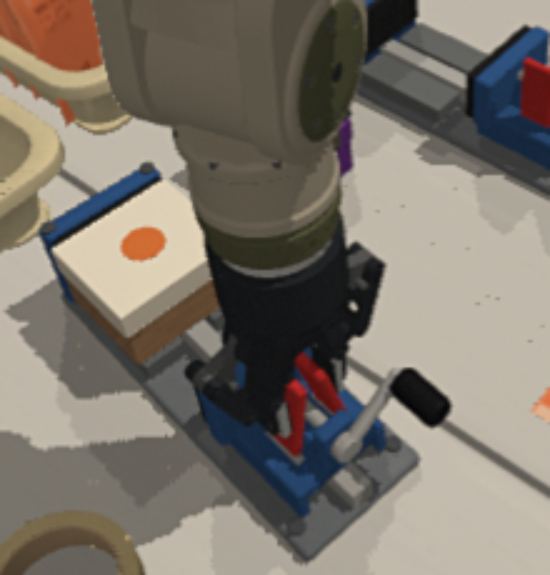

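Both levers lean inward at (300,255) and (300,303), so they are squeezed; the fingers hold at about 37 mm. I'll ease up slightly and slide the jaw forward.

```bash
python3 -m creep '{"hand":[30,30,30,30,30],"delta_pos":[[0,0,-0.004],[-0.005,0,0],[-0.01,0,0],[-0.01,0,0],[-0.005,0,0]],"turn":[0,0,0,0,0]}' 30
python3 - <<'E'
from h import *
s=env.get_state();print(s['tcp_pos'],s['wrist_force'])
c=env.read_camera('wrist');save(c,'w3.png')
E
```

```text
clock: 4.8
tcp_pos: [0.5139, 0.2123, 0.0824]
orientation: [0.001, 0.066, 0.998, -0.0]
wrist_force: [-2.1, -2.1, 8.1]
finger_gap: 0.0367
[0.51386761 0.21225262 0.0823788 ] [-2.08873134 -2.127052    8.08879362]
```

View pics/w3.png

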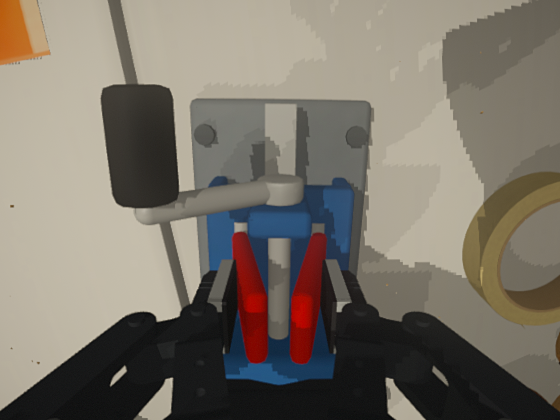

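The jaw travels with the hand: the bed's near end is now at row 100 against 140 before. I'll continue, then approach gently.

```bash
python3 -m creep '{"hand":[30,30,30,30,30],"delta_pos":[[-0.01,0,0],[-0.015,0,0],[-0.015,0,0],[-0.01,0,0],[-0.004,0,0]],"turn":[0,0,0,0,0]}' 30
python3 -m creep '{"hand":[30,30,30,30,30],"delta_pos":[[-0.002,0,0],[-0.002,0,0],[0,0,0],[0,0,0],[0,0,0]],"turn":[0,0,0,0,0]}' 30
python3 - <<'E'
from h import *
s=env.get_state();print(s['tcp_pos'],s['wrist_force'])
c=env.read_camera('top');cv2.imwrite('pics/t3.png',cv2.resize(c['pixels'][90:290,110:260,::-1],None,fx=3,fy=3))
c=env.read_camera('scene');cv2.imwrite('pics/s3.png',cv2.resize(c['pixels'][170:370,80:300,::-1],None,fx=3,fy=3))
E
```

```text
clock: 5.27
tcp_pos: [0.557, 0.206, 0.0824]
orientation: [0.002, 0.066, 0.998, -0.0]
wrist_force: [-1.9, -2.9, 8.5]
finger_gap: 0.0371
clock: 5.68
tcp_pos: [0.5593, 0.2057, 0.0824]
orientation: [0.001, 0.066, 0.998, -0.0]
wrist_force: [-0.3, -4.1, 7.2]
finger_gap: 0.0367
[0.55934498 0.20571685 0.08241671] [-0.3248612  -4.12921477  7.16731648]
```

View pics/s3.png

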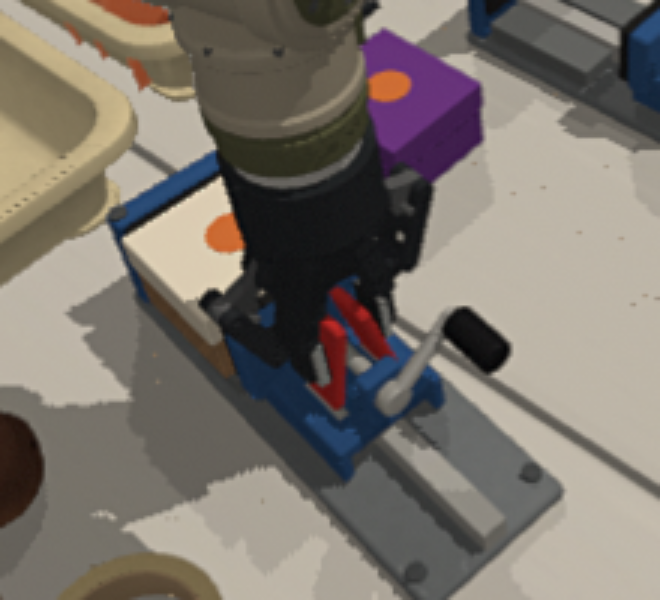

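View pics/t3.png

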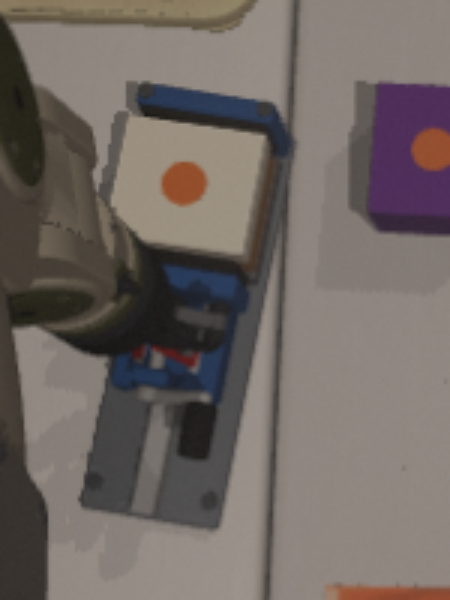

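The jaw is now a few mm short of the box. I'll inch forward and watch the force.

```bash
python3 -m creep '{"hand":[30,30,30,30,30],"delta_pos":[[-0.0025,0,0],[-0.0025,0,0],[0,0,0],[0,0,0],[0,0,0]],"turn":[0,0,0,0,0]}' 30
python3 -m creep '{"hand":[30,30,30,30,30],"delta_pos":[[-0.003,0,0],[0,0,0],[0,0,0],[0,0,0],[0,0,0]],"turn":[0,0,0,0,0]}' 30
python3 -m creep '{"hand":[30,30,30,30,30],"delta_pos":[[-0.003,0,0],[0,0,0],[0,0,0],[0,0,0],[0,0,0]],"turn":[0,0,0,0,0]}' 30
```

```text
clock: 6.2
tcp_pos: [0.5628, 0.2052, 0.0824]
orientation: [0.001, 0.066, 0.998, -0.001]
wrist_force: [-0.2, -4.3, 6.6]
finger_gap: 0.0369
clock: 6.62
tcp_pos: [0.5649, 0.2049, 0.0824]
orientation: [0.001, 0.066, 0.998, -0.001]
wrist_force: [-1.9, -4.2, 8.1]
finger_gap: 0.0367
clock: 7.03
tcp_pos: [0.5668, 0.2046, 0.0824]
orientation: [0.0, 0.066, 0.998, -0.001]
wrist_force: [-3.0, -3.4, 9.1]
finger_gap: 0.037
```

```bash
python3 -m creep '{"hand":[30,30,30,30,30],"delta_pos":[[-0.003,0,0],[0,0,0],[0,0,0],[0,0,0],[0,0,0]],"turn":[0,0,0,0,0]}' 30
python3 -m creep '{"hand":[30,30,30,30,30],"delta_pos":[[-0.002,0,0],[0,0,0],[0,0,0],[0,0,0],[0,0,0]],"turn":[0,0,0,0,0]}' 30
python3 -m creep '{"hand":[30,30,30,30,30],"delta_pos":[[-0.002,0,0],[0,0,0],[0,0,0],[0,0,0],[0,0,0]],"turn":[0,0,0,0,0]}' 30
```

```text
clock: 7.45
tcp_pos: [0.568, 0.2044, 0.0824]
orientation: [-0.001, 0.066, 0.998, -0.001]
wrist_force: [-6.5, -3.1, 12.4]
finger_gap: 0.0365
clock: 7.87
tcp_pos: [0.5689, 0.2043, 0.0824]
orientation: [-0.001, 0.065, 0.998, -0.0]
wrist_force: [-7.5, -3.2, 12.2]
finger_gap: 0.0367
clock: 8.28
tcp_pos: [0.5697, 0.2042, 0.0823]
orientation: [-0.002, 0.065, 0.998, -0.0]
wrist_force: [-10.4, -3.4, 14.6]
finger_gap: 0.0364
```

At 10 N of resistance the box is home against the far jaw. I'll let the levers go and rise.

```bash
python3 -m creep '{"hand":[50,70,85,85,85],"delta_pos":[[0,0,0],[0,0,0],[0,0,0],[0,0,0],[0,0,0]],"turn":[0,0,0,0,0]}' 30
python3 -m creep '{"hand":[85,85,85,85,85],"delta_pos":[[0,0,0],[0,0,0],[0,0,0],[0,0,0],[0,0,0]],"turn":[0,0,0,0,0]}'
python3 -m creep '{"hand":[85,85,85,85,85],"delta_pos":[[0,0,-0.02],[0,0,-0.04],[0,0,-0.045],[0,0,-0.02],[0,0,0]],"turn":[0,0,0,0,0]}'
python3 - <<'E'
from h import *
s=env.get_state();print(s['tcp_pos'],s['wrist_force'],rot(s['orientation']).round(3).tolist())
c=env.read_camera('wrist');save(c,'w4.png');np.savez('w4.npz',**c)
for t in['jaw','peg','cake_box']:
    for q in env.pinpoint('wrist',t)[:2]: print(t,np.round(q['location'],1),round(q['score'],2),world(c,q['location'],z=dict(jaw=.088,peg=.101,cake_box=.03)[t]))
c=env.read_camera('top');cv2.imwrite('pics/t4.png',cv2.resize(c['pixels'][90:290,110:260,::-1],None,fx=3,fy=3))
for t in['peg','cake_box']:
    for q in env.pinpoint('top',t)[:2]: print(t,np.round(q['location'],1),round(q['score'],2),world(c,q['location'],z=dict(jaw=.088,peg=.101,cake_box=.03)[t]))
E
```

```text
clock: 8.7
tcp_pos: [0.5725, 0.2048, 0.0815]
orientation: [0.001, 0.065, 0.998, 0.0]
wrist_force: [-0.6, -1.5, 0.1]
finger_gap: 0.0848
clock: 9.12
tcp_pos: [0.5718, 0.2047, 0.0816]
orientation: [0.0, 0.065, 0.998, 0.0]
wrist_force: [-0.1, -0.1, 1.0]
finger_gap: 0.0851
clock: 9.53
tcp_pos: [0.5744, 0.2053, 0.1868]
orientation: [0.004, 0.065, 0.998, 0.001]
wrist_force: [0.3, -0.1, 0.8]
finger_gap: 0.0851
[0.57440835 0.20530378 0.18680427] [ 0.28920013 -0.09276113  0.83316224] [[-0.991, 0.13, 0.009], [0.13, 0.991, 0.002], [-0.008, 0.003, -1.0]]
jaw [203.2 274.2] 0.58 [0.5666329  0.20400629 0.088     ]
peg [110.6 203.3] 0.78 [0.49932827 0.17015433 0.101     ]
cake_box [319.5 127.2] 0.96 [0.68442535 0.04068336 0.03      ]
cake_box [291.8 280.1] 0.77 [0.67155392 0.19483172 0.03      ]
peg [228.7 177.9] 0.57 [0.50079205 0.16377579 0.101     ]
cake_box [157.4 177.7] 0.67 [0.67083948 0.18903411 0.03      ]
```

View pics/w4.png

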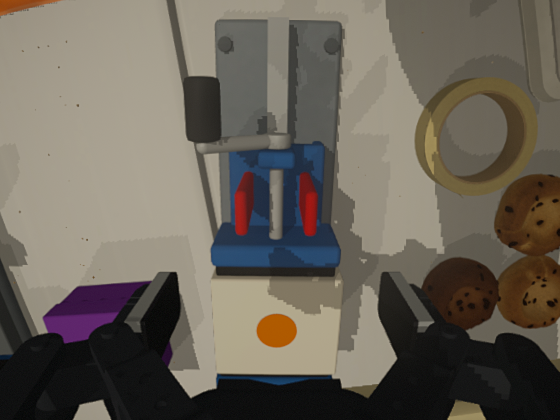

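View pics/t4.png

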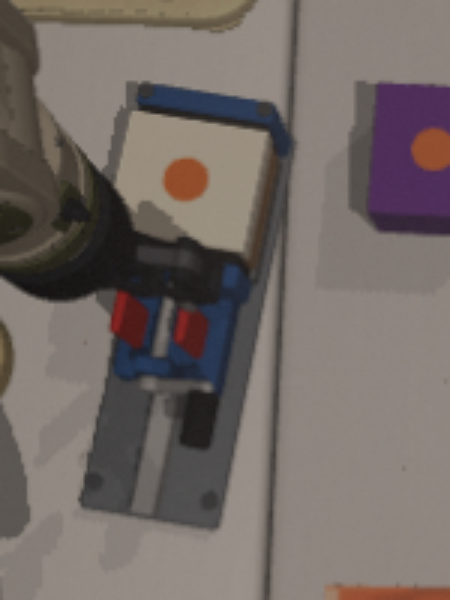

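The jaw pad sits against the box and both levers are upright again, at (203,244) and (203,308). The peg is at about (0.499, 0.170). I'll close the fingers and go over the peg.

```bash
python3 -m creep '{"hand":[0,0,0,0,0],"delta_pos":[[0.043,-0.031,0],[0.043,-0.031,0],[0,0,0],[0,0,0],[0,0,0]],"turn":[0,0,0,0,0]}' 40
python3 -m creep '{"hand":[0,0,0,0,0],"delta_pos":[[0,0,0],[0,0,0],[0,0,0],[0,0,0],[0,0,0]],"turn":[0,0,0,0,0]}'
python3 - <<'E'
from h import *
s=env.get_state();r=rot(s['orientation']);print(s['tcp_pos'],s['wrist_force'],s['finger_gap'])
print((r.T@(np.array([.499,.1646,.13])-s['tcp_pos'])/.8).round(4))
c=env.read_camera('wrist');save(c,'w5.png')
E
```

```text
clock: 10.3
tcp_pos: [0.4987, 0.1652, 0.1815]
orientation: [0.0, 0.066, 0.998, 0.0]
wrist_force: [0.7, 0.5, -0.3]
finger_gap: 0.0249
clock: 10.72
tcp_pos: [0.4988, 0.1654, 0.1815]
orientation: [0.0, 0.065, 0.998, 0.0]
wrist_force: [-0.6, -0.2, 0.8]
finger_gap: -0.0003
[0.49884094 0.16538547 0.18145956] [-0.5534214  -0.24481259  0.78024031] -0.00025815256435461614
[-0.0003 -0.001   0.0643]
```

View pics/w5.png

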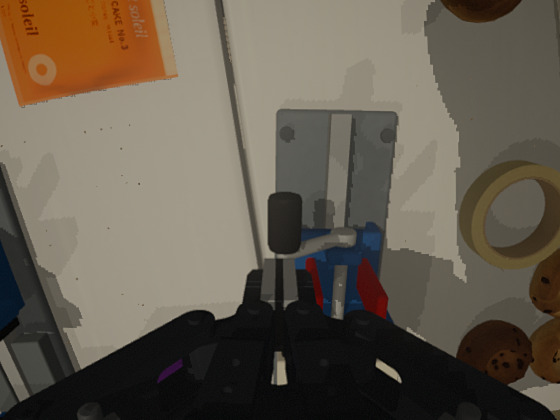

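The closed fingertips at column 282 line up with the peg at (222,285). I'll press down, checking the force.

```bash
python3 -m creep '{"hand":[0,0,0,0,0],"delta_pos":[[0,-0.001,0.03],[0,0,0.03],[0,0,0.01],[0,0,0],[0,0,0]],"turn":[0,0,0,0,0]}' 40
python3 -m creep '{"hand":[0,0,0,0,0],"delta_pos":[[0,0,0.006],[0,0,0.006],[0,0,0.006],[0,0,0],[0,0,0]],"turn":[0,0,0,0,0]}'
python3 -m creep '{"hand":[0,0,0,0,0],"delta_pos":[[0,0,0.006],[0,0,0.006],[0,0,0.006],[0,0,0],[0,0,0]],"turn":[0,0,0,0,0]}'
```

```text
clock: 11.18
tcp_pos: [0.4982, 0.1644, 0.1257]
orientation: [-0.0, 0.065, 0.998, 0.0]
wrist_force: [0.6, 0.7, 0.0]
finger_gap: -0.0
clock: 11.6
tcp_pos: [0.4994, 0.1641, 0.1123]
orientation: [0.001, 0.066, 0.998, 0.0]
wrist_force: [1.0, -2.6, 3.8]
finger_gap: 0.0001
clock: 12.02
tcp_pos: [0.4986, 0.1644, 0.0972]
orientation: [0.0, 0.065, 0.998, 0.0]
wrist_force: [-0.4, -1.7, 1.6]
finger_gap: -0.0001
```

```bash
python3 -m creep '{"hand":[0,0,0,0,0],"delta_pos":[[0,0,0.006],[0,0,0.006],[0,0,0.006],[0,0,0],[0,0,0]],"turn":[0,0,0,0,0]}'
python3 - <<'E'
from h import *
c=env.read_camera('scene');cv2.imwrite('pics/s6.png',cv2.resize(c['pixels'][170:370,80:300,::-1],None,fx=3,fy=3))
E
```

```text
clock: 12.43
tcp_pos: [0.498, 0.1649, 0.0822]
orientation: [-0.0, 0.065, 0.998, 0.001]
wrist_force: [-0.6, -0.1, 0.5]
finger_gap: -0.0003
```

View pics/s6.png

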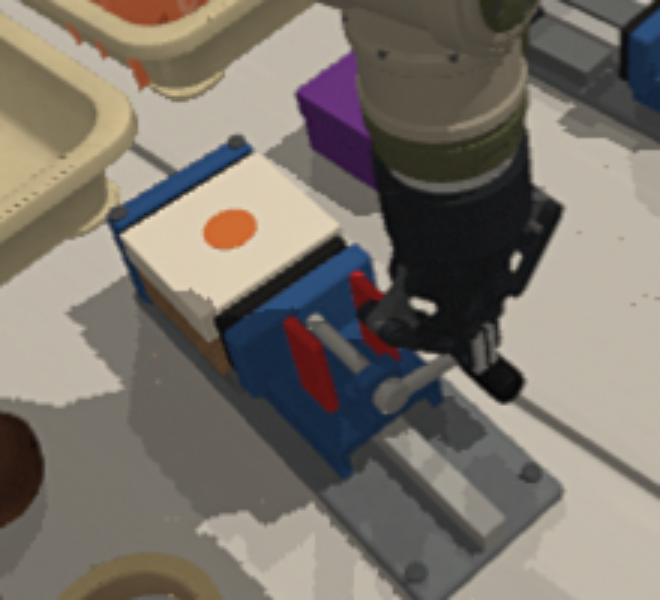

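The crank is turning down under the fingers, with the peg at (380,500) of the crop, and the box is upright and snug. I'll carry on down.

```bash
python3 -m creep '{"hand":[0,0,0,0,0],"delta_pos":[[0,0,0.006],[0,0,0.006],[0,0,0.006],[0,0,0],[0,0,0]],"turn":[0,0,0,0,0]}'
python3 -m creep '{"hand":[0,0,0,0,0],"delta_pos":[[0,0,0.004],[0,0,0.003],[0,0,0],[0,0,0],[0,0,0]],"turn":[0,0,0,0,0]}'
python3 -m creep '{"hand":[0,0,0,0,0],"delta_pos":[[0,0,0.003],[0,0,0],[0,0,0],[0,0,0],[0,0,0]],"turn":[0,0,0,0,0]}'
```

```text
clock: 12.9
tcp_pos: [0.4983, 0.1646, 0.0675]
orientation: [0.0, 0.065, 0.998, -0.0]
wrist_force: [-0.0, -0.2, 1.3]
finger_gap: -0.0004
clock: 13.32
tcp_pos: [0.4987, 0.1645, 0.0624]
orientation: [0.0, 0.065, 0.998, 0.0]
wrist_force: [-0.1, 2.2, 2.3]
finger_gap: -0.0003
clock: 13.73
tcp_pos: [0.4988, 0.1651, 0.0604]
orientation: [0.001, 0.065, 0.998, 0.001]
wrist_force: [-1.0, 4.4, 5.6]
finger_gap: 0.0001
```

```bash
python3 -m creep '{"hand":[0,0,0,0,0],"delta_pos":[[0,0,0.003],[0,0,0],[0,0,0],[0,0,0],[0,0,0]],"turn":[0,0,0,0,0]}'
python3 -m creep '{"hand":[0,0,0,0,0],"delta_pos":[[0,0,0.003],[0,0,0],[0,0,0],[0,0,0],[0,0,0]],"turn":[0,0,0,0,0]}'
```

```text
clock: 14.15
tcp_pos: [0.4991, 0.1652, 0.0599]
orientation: [0.001, 0.065, 0.998, 0.001]
wrist_force: [-5.1, 3.1, 20.1]
finger_gap: -0.0003
clock: 14.57
tcp_pos: [0.4993, 0.1654, 0.0595]
orientation: [0.002, 0.065, 0.998, 0.001]
wrist_force: [-9.7, 2.3, 35.3]
finger_gap: 0.0001
```

The force rising to 35 N at 59.5 mm shows the crank is at its stop. I'll lift away.

```bash
python3 -m creep '{"hand":[0,0,0,0,0],"delta_pos":[[0,0,-0.01],[0,0,-0.03],[0,0,-0.04],[0,0,-0.045],[0,0,-0.03]],"turn":[0,0,0,0,0]}'
python3 -m creep '{"hand":[0,0,0,0,0],"delta_pos":[[0.03,-0.03,0],[0.035,-0.035,0],[0.035,-0.035,0],[0,0,0],[0,0,0]],"turn":[0,0,0,0,0]}'
python3 - <<'E'
from h import *
s=env.get_state();print(s['tcp_pos'],s['wrist_force'])
Z=dict(jaw=.088,peg=.039,cake_box=.03)
for n in('top','scene','wrist'):
    c=env.read_camera(n);save(c,n+'7.png')
    if n=='top':A=cv2.resize(c['pixels'][90:290,120:220,::-1],None,fx=3,fy=3)
    if n=='scene':B=cv2.resize(c['pixels'][170:370,110:260,::-1],None,fx=3,fy=3)
    for t in Z:
        for q in env.pinpoint(n,t)[:2]: print(n,t,np.round(q['location'],1),round(q['score'],2),world(c,q['location'],z=Z[t]).round(4),world(c,q['location']).round(3))
cv2.imwrite('pics/f7.png',np.hstack([A,B]))
E
```

```text
clock: 14.98
tcp_pos: [0.4986, 0.1638, 0.1815]
orientation: [0.001, 0.066, 0.998, -0.0]
wrist_force: [1.2, 0.1, -0.1]
finger_gap: -0.0001
clock: 15.4
tcp_pos: [0.4063, 0.0942, 0.1786]
orientation: [-0.001, 0.067, 0.998, -0.001]
wrist_force: [0.6, 0.3, 0.2]
finger_gap: 0.0
[0.40630965 0.09419476 0.17858488] [0.62949527 0.29746175 0.23545425]
top jaw [199.  158.3] 0.9 [0.5637 0.2108 0.088 ] [0.57  0.219 0.055]
top cake_box [149.2 254.1] 0.58 [0.6936 0.0193 0.03  ] [0.684 0.017 0.061]
top cake_box [156.2 176.8] 0.57 [0.6736 0.1912 0.03  ] [0.656 0.178 0.089]
scene jaw [284.3 195.1] 0.88 [0.554  0.2086 0.088 ] [0.563 0.203 0.074]
scene peg [303.6 243. ] 0.83 [0.4881 0.1672 0.039 ] [0.483 0.172 0.05 ]
scene cake_box [268.  162.9] 0.81 [0.6663 0.1934 0.03  ] [0.625 0.216 0.085]
scene cake_box [216.9 213.2] 0.69 [0.6828 0.0353 0.03  ] [0.661 0.054 0.058]
wrist peg [276.6 376.6] 0.62 [0.4905 0.1721 0.039 ] [0.485 0.17  0.049]
```

View pics/f7.png

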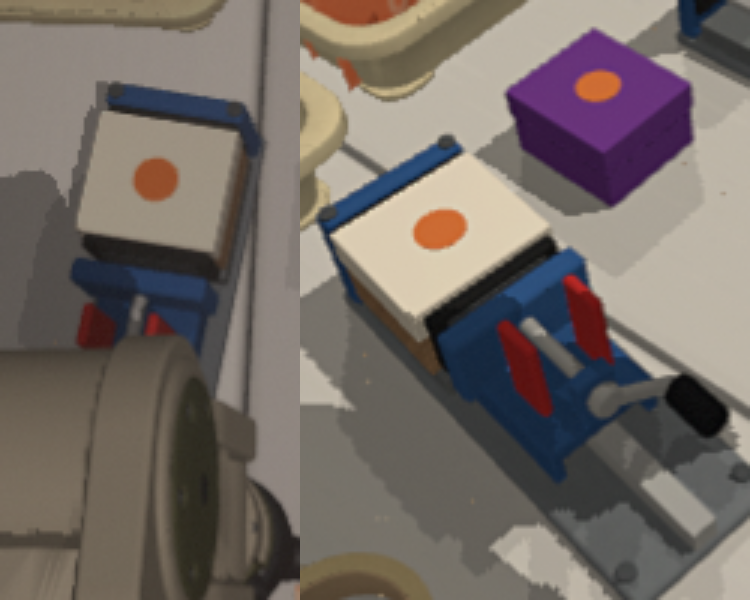

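The peg's top is at 49–50 mm, which is where it should be with the crank right down. The levers are upright, the pad bears on the upright box, and the robot is clear. I'll hand in.

```bash
python3 - <<'E'
from workcell import env
print(env.hand_in(), env.get_state()['clock'])
E
```

```text
the job is handed in; nothing more can be done
the job is handed in; nothing more can be done
```

I handed the job in shortly after the clock read 15.4 s (limit 48 s); no verdict was reported.

**What I did:** On the left clamp, which held the cream and kraft box, I squeezed both levers and slid the jaw about 80 mm. It met about 10 N of resistance, with the box home against the far jaw. I then let the levers go and pressed the crank down until the force rose to 35 N at its stop.

**Last checks:**
- **Crank:** the peg's top was at about 49–50 mm above the table, which matches the crank being right down.
- **Levers:** both stood upright in the pictures.
- **Box:** upright, against the far jaw, with the extended pad touching it.
- **Robot:** clear of everything.

**Not confirmed:**
- **Clamping force:** I had no direct reading of it. The jaw slipped back several mm during tightening, so it should be near the 7 to 12 N slip force.
- **Jaw position:** the networks' jaw positions from the top and scene cameras differed by about 10 mm. The one from the scene camera is closer to the peg position.

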